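# Load a lot tray evenly on the bench scale

## Robot

A 6-joint arm with a two-finger parallel gripper is mounted at the origin on the work surface. World frame = base frame: x ahead of the robot, y to its left, z up, the work surface at z = 0. Lengths are in mm, angles in rad, forces in N, time in s.
With the tool pointing down it reaches from about 275 to 825 mm from the base axis. Payload 4.9 kg.
Tool frame: the origin (TCP) lies at the very end of the fingers, on their centre line; the grasp point (between the pads) lies 19 mm behind it; z points along the fingers, y is the direction in which the jaws open and shut (so a half turn about z gives the same grasp; the last joint's range is limited). The gripper opens to 85 mm and grips with 20 to 120 N. Pads are 22 mm wide; open, the fingers measure 114 mm over their backs; the gripper's body (76 mm by 85 mm) begins 54 mm behind the grasp point. The pads swing forward as they close: fully open they stand 13 mm farther back than shut.
Start: joints at [1.039, 0.326, -0.193, 1.052, 0, 1.437], TCP at [213.061, 507.073, 231.281] pointing down, gripper open.
Joint ranges: [-2.65, 2.65], [-0.97, 1.79], [-1.3, 1.35], [-1.93, 2.1], [-1.47, 1.37], [-3.14, 3.14]. Speed limits (rad/s): [2.57, 2.57, 3.14, 3.14, 3.14, 3.14].

## Interface

Orientations are given as [roll, pitch, yaw] about the fixed x, y, z axes, in that order (R = Rz(yaw) Ry(pitch) Rx(roll)).
In Python, from bench import bot, solve_ik, imaging gives the robot as it stands. Calls block until the motion is done:
- bot.move_ptp(position, orientation): joint-space move of the TCP to a pose.
- bot.movel(position, rot=None, max_speed=150, threshold=None): straight line of the TCP; rot=None keeps the orientation; max_speed is the mean speed in mm/s. With threshold (N) it stops when the force on the tool has changed by that much, and returns True; else False.
- bot.move_j(angles): joint-space move.
- bot.grip(opening, effort=None): opening from 0.0 (shut) to 1.0 (fully open); effort is the grip in N (None keeps the last); returns when the fingers have stopped.
- bot.dwell(seconds).
- solve_ik(position, orientation): joint angles nearest the present ones, or None.
- bot.get_state(): the state.
- imaging.capture(name): name is "side" or "top" or "wrist"; returns the picture (420x560x3 uint8, blue, green, red); there is no depth.
- imaging.camera_model(name): a dict with "K" (3x3 intrinsics, pixels), "position" and "rotation" of the camera in the world. Camera axes: x right, y up, looking along -z (the intrinsics and any distortion apply to the point x, -y, -z); pixel columns grow to the right and rows downward; lengths in mm; the calibration is good to about 2 mm. A picture is of the moment at which its call begins: read the wrist's pose just before it. camera_model takes no time and is no camera call; for the wrist camera it gives the pose at the moment of the call.
A pose or a line that the arm cannot do raises bot.IKError and nothing moves.
- bot.sign_off(): hands the job in, once; it reports no verdict.
The state is a dict: "t": time; "qpos": joint angles; "joint_velocities": joint speeds; "effort": joint torques, N m; "tcp_pos": TCP position; "orientation": TCP orientation; "contact_force": force on the tool from outside, world axes, zero at the start; "wrist_torque": the same for the moment, N m; "opening": opening from 0.0 (shut) to 1.0 (fully open).
Only numpy, scipy, OpenCV 4.12 (cv2) and the standard library are available. Lean on these libraries where they do the work, as an engineer would, in place of code of your own. Each camera call takes 0.05 s, during which the arm holds its last target.

## Task

Put the two matching white stoppered jars that stand loose on the packing table into the light empty wooden tray that overhangs the bench scale, one standing upright in the middle of each half so that the load balances. Set them down gently, and do not let the tray tip, slide or twist on the scale.

Things in the scene. Friction and masses are not known exactly. Their poses are not given: they have to be found in the camera images.
- jar_a_mid (a point): Round white ceramic jar, one of a matching pair: body 52 mm in diameter up to 66 mm high, narrow neck, flat 44 mm wide stopper fixed to it; 90 mm high, about 0.3 kg. Stands on the table left or right of the scale. (The white squat pot, 48 mm high, and slim bottle, 36 mm wide, 130 mm high, are not wanted.) The point: its centre, 45 mm above its underside; z up.
- jar_b_mid (a point): The other jar of the pair, identical to jar_a in every size. The point is at its centre, 45 mm above its underside; z is up along the jar. The jars are interchangeable: either may go in either half.
- tray: Light loose plywood tray, 120 mm (x) by 280 mm (y), 23 mm high, 0.2 kg, on the scale's platform, overhanging it by 70 mm at each y end. Origin: centre of its underside, z up. Floor and walls 5 mm thick; walls and a 4 mm divider at y = 0 rise 18 mm above the floor. Middles of the two halves: x = 0, y = +69 and -69 mm. One jar in the middle of a half does not tip it; one at the very end may.
- scale: Low grey bench scale with a steel platform 140 mm square, its top 56 mm above the table, under the middle of the tray; a black display block on its robot side. Heavy, does not move, the platform is rigid. Origin: centre of its underside on the table; z up, y along the tray's length.
There are look-alikes about, which are no part of the job. What is shaped like the part that bears jar_a_mid but red is not meant.

How it is judged:
By the outcome, as a careful person would: the job done as asked, in the order asked, and still so for the second after the job is handed in, with the robot touching nothing.
It also fails if it takes over 64 s, if anything falls off the work surface, if the arm or the gripper's body presses on something with over 40 N, if the wrist force passes 120 N, or if a joint passes its speed limit or range.

## Working session

There is one attempt and no reset: what is moved stays moved. The work goes in short steps, each a Python script; the robot and the scene stay as the last script left them, time stands still between calls to the robot, and variables do not carry over. Pictures are saved under pics/ and viewed, and the job is handed in when it is done.

```bash
ls; mkdir -p pics
python3 - <<'E'
from bench import bot, solve_ik, imaging
import cv2
for n in ["side","top","wrist"]:
    m=imaging.camera_model(n); print(n,{k:(v.round(3).tolist() if hasattr(v,'round') else v) for k,v in m.items()})
    cv2.imwrite(f"pics/{n}0.png",imaging.capture(n))
print(bot.get_state())
E
```

```text
pics
side {'K': [[461.658, 0.0, 283.757], [0.0, 461.658, 217.097], [0.0, 0.0, 1.0]], 'position': [446.141, 761.235, 906.187], 'rotation': [0.722, 0.019, -3.052]}
top {'K': [[494.028, 0.0, 280.855], [0.0, 494.028, 213.731], [0.0, 0.0, 1.0]], 'position': [454.676, -6.944, 1236.981], 'rotation': [0.084, -0.012, -1.554]}
wrist {'K': [[306.546, 0.0, 278.326], [0.0, 306.546, 209.183], [0.0, 0.0, 1.0]], 'position': [135.941, 539.43, 373.804], 'rotation': [-0.334, 0.002, 1.173]}
{'t': 0.15, 'qpos': array([ 1.03878249e+00,  3.26787323e-01, -1.93330469e-01,  1.05199596e+00,
       -2.94253472e-05,  1.43661156e+00]), 'joint_velocities': array([ 7.37097547e-05, -9.36582964e-04,  4.12599595e-03,  5.53328470e-04,
       -1.06834218e-03,  3.46270607e-04]), 'effort': array([ 4.78022284e-04, -4.43704820e+01,  2.62663954e+01,  1.04839727e-02,
       -1.76585568e-04, -1.22138178e-05]), 'tcp_pos': array([212.85007181, 506.67812612, 230.68326025]), 'orientation': array([-3.14028313e+00, -1.47087846e-04,  2.74376351e+00]), 'contact_force': array([-0.18720863, -0.13164032, -0.63992331]), 'wrist_torque': array([-0.04669831,  0.0561529 , -0.00070799]), 'opening': 0.9987977455368926}
```

View pics/top0.png

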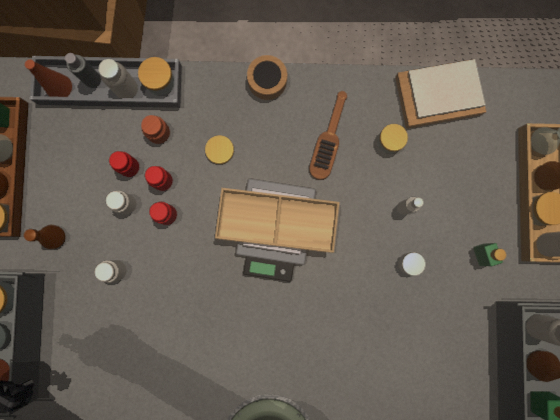

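View pics/side0.png

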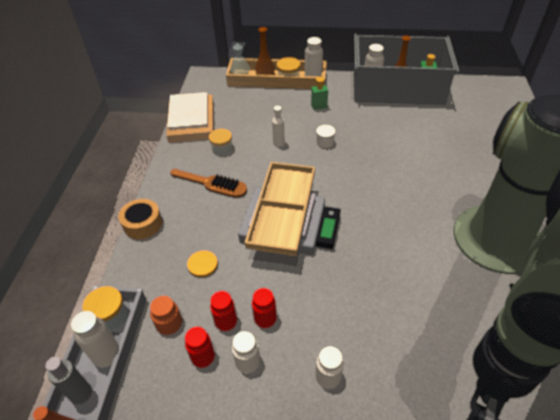

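```bash
cat > h.py <<'E'
import numpy as np, cv2
from bench import bot, solve_ik, imaging
from scipy.spatial.transform import Rotation as Ro
def cam(n):
    m=imaging.camera_model(n); r=np.array(m['rotation'])
    R=r if r.shape==(3,3) else Ro.from_euler('xyz',r).as_matrix()
    return np.array(m['K']),np.array(m['position']),R,m
def ray(c,uv):
    K,p,R,m=c; d=m.get('distortion',m.get('dist',None))
    x=cv2.undistortPoints(np.array([[uv]],float),K,d)[0,0]
    return p,R@np.array([x[0],-x[1],-1.])
def onz(c,uv,z):
    p,d=ray(c,uv); return p+d*(z-p[2])/d[2]
def proj(c,P):
    K,p,R,m=c; q=R.T@(np.array(P)-p); q=np.array([q[0],-q[1],-q[2]]); q=K@q; return q[:2]/q[2]
def tri(c1,u1,c2,u2):
    p,d=ray(c1,u1);q,e=ray(c2,u2)
    s=np.linalg.lstsq(np.stack([d,-e],1),q-p,rcond=None)[0]
    a=p+s[0]*d;b=q+s[1]*e; return (a+b)/2,np.linalg.norm(a-b)
E
python3 - <<'E'
from h import *
T=cv2.imread('pics/top0.png');S=cv2.imread('pics/side0.png')
print(imaging.camera_model('top').keys())
a=cv2.resize(T[180:300,80:180],None,fx=4,fy=4,interpolation=cv2.INTER_CUBIC)
b=cv2.resize(S[320:400,215:365],None,fx=2.6,fy=2.6,interpolation=cv2.INTER_CUBIC)
o=np.zeros((480,800,3),np.uint8);o[:480,:400]=a;o[:b.shape[0],400:400+b.shape[1]]=b[:,:400]
cv2.imwrite('pics/crop1.png',o)
cv2.imwrite('pics/crop2.png',cv2.resize(T[170:290,205:350],None,fx=5,fy=5,interpolation=cv2.INTER_CUBIC))
c=cam('top');s=cam('side')
print('tri',tri(c,(118,200),s,(245,341)),tri(c,(106,271),s,(330,357)))
for u in [(220,189),(339,202),(336,251),(216,236)]: print(onz(c,u,79).round(1))
E
```

```text
dict_keys(['K', 'position', 'rotation'])
tri (array([575.14944394, 362.14421987,  82.54894798]), np.float64(4.520300727355464)) (array([410.577363  , 382.18027983,  84.10468805]), np.float64(2.677904653247814))
[608.2 125.1  79. ]
[ 582.5 -156.2   79. ]
[ 467.1 -150.    79. ]
[497.3 131.4  79. ]
```

View pics/crop1.png

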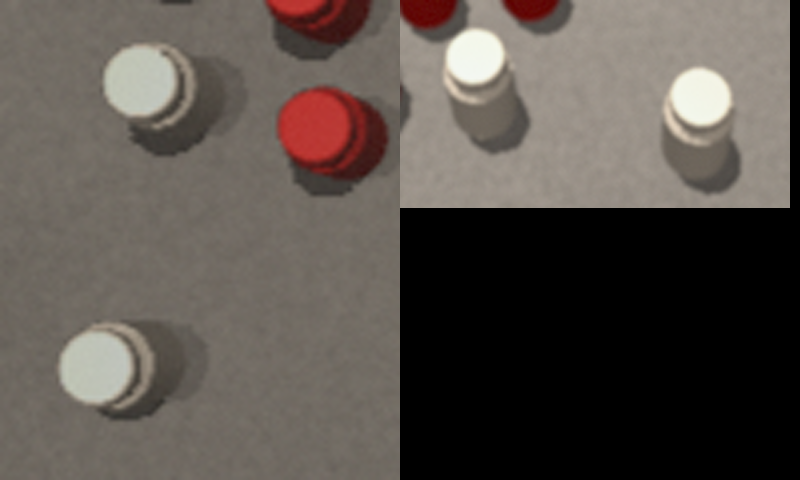

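View pics/crop2.png

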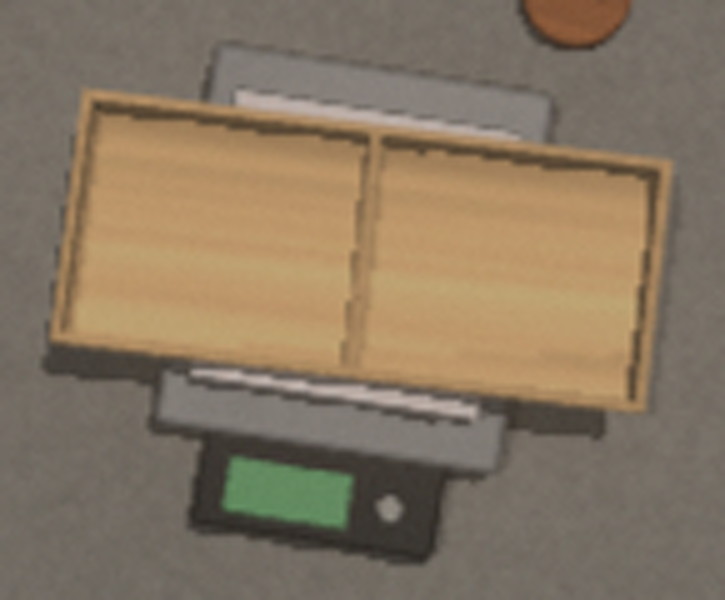

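```bash
cat > m.py <<'E'
from h import *
def white(img,c,box,thr):
    u0,v0,u1,v1=box; g=img[v0:v1,u0:u1].min(2); m=(g>thr).astype(np.uint8)
    cs,_=cv2.findContours(m,cv2.RETR_EXTERNAL,cv2.CHAIN_APPROX_NONE); k=max(cs,key=cv2.contourArea)
    M=cv2.moments(k); e=cv2.fitEllipse(k); return np.array(e[0])+[u0,v0],e[1],cv2.contourArea(k)
def tray(img,c,box,z=79):
    u0,v0,u1,v1=box; h=cv2.cvtColor(img[v0:v1,u0:u1],cv2.COLOR_BGR2HSV)
    m=((h[...,0]>8)&(h[...,0]<28)&(h[...,1]>70)&(h[...,2]>60)).astype(np.uint8)
    m=cv2.morphologyEx(m,cv2.MORPH_CLOSE,np.ones((5,5)))
    cs,_=cv2.findContours(m,cv2.RETR_EXTERNAL,cv2.CHAIN_APPROX_NONE); k=max(cs,key=cv2.contourArea)
    P=np.array([onz(c,p[0]+[u0,v0],z)[:2] for p in k],np.float32)
    r=cv2.minAreaRect(P); return r,cv2.boxPoints(r)
E
python3 - <<'E'
from m import *
T=cv2.imread('pics/top0.png');S=cv2.imread('pics/side0.png');c=cam('top');s=cam('side')
for bt,bs in [((100,185,132,220),(225,325,265,375)),((90,255,125,290),(310,340,350,390))]:
  for t in (165,180):
    a=white(T,c,bt,t);
    b=white(S,s,bs,225)
    print(a,b); print(onz(c,a[0],90),onz(s,b[0],90),tri(c,a[0],s,b[0]))
r=tray(T,c,(205,175,350,262)); print('top',r)
r=tray(S,s,(240,155,325,260)); print('side',r)
E
```

```text
(array([114.47301102, 199.72448921]), (15.459994316101074, 16.072084426879883), 193.5) (array([243.36327362, 341.21475029]), (17.699628829956055, 19.384431838989258), 267.5)
[577.12100061 368.18105918  90.        ] [574.77745961 366.44592605  90.        ] (array([575.69091008, 367.40685089,  91.98372771]), np.float64(2.4280541495637458))
(array([114.78077316, 200.12255096]), (13.752519607543945, 15.104887008666992), 160.5) (array([243.36327362, 341.21475029]), (17.699628829956055, 19.384431838989258), 267.5)
[576.20329494 367.42638787  90.        ] [574.77745961 366.44592605  90.        ] (array([575.34603771, 366.98627352,  91.11342854]), np.float64(1.4735889024827062))
(array([103.44594955, 271.29417419]), (15.553180694580078, 16.475725173950195), 199.5) (array([330.06014252, 356.87188339]), (18.0682430267334, 19.781538009643555), 279.0)
[411.36826214 385.97041493  90.        ] [409.39655234 384.6272954   90.        ] (array([410.45236074, 385.41515403,  91.68664327]), np.float64(1.9578653937444426))
(array([104.12464619, 271.29792404]), (14.071029663085938, 14.490821838378906), 143.5) (array([330.06014252, 356.87188339]), (18.0682430267334, 19.781538009643555), 279.0)
[411.38528209 384.41760337  90.        ] [409.39655234 384.6272954   90.        ] (array([410.38093107, 384.52401325,  89.75511363]), np.float64(1.9888914940484133))
top (((537.5785522460938, -10.875823974609375), (282.0230712890625, 122.70305633544922), 84.03681945800781), array([[ 461.90942, -144.75056],
       [ 583.9485 , -157.4981 ],
       [ 613.2477 ,  122.99892],
       [ 491.20862,  135.74644]], dtype=float32))
side (((536.2474365234375, -5.6011962890625), (299.68377685546875, 126.75943756103516), 83.94583129882812), array([[ 457.4176 , -147.92279],
       [ 583.47003, -161.29193],
       [ 615.0773 ,  136.7204 ],
       [ 489.02484,  150.08954]], dtype=float32))
```

```bash
cat >> m.py <<'E'
from math import pi
A=np.array([575.5,367.2]);B=np.array([410.4,385.]);TC=np.array([537.6,-10.9]);ty=-0.1041
AX=np.array([-np.sin(ty),np.cos(ty)])
def st(m=''):
    s=bot.get_state(); print(m,round(s['t'],2),s['tcp_pos'].round(1),s['orientation'].round(3),'F',s['contact_force'].round(2),'M',s['wrist_torque'].round(3),'op',round(s['opening'],3))
    return s
def shot(n,f): cv2.imwrite(f'pics/{f}.png',imaging.capture(n))
E
python3 - <<'E'
from m import *
T=cv2.imread('pics/top0.png');c=cam('top')
for u in [(124,160),(156,176),(160,212)]: print('red',onz(c,u,90)[:2].round(), (onz(c,u,90)[:2]-A).round())
for n,p,y in [('A',A,130),('A',A,-50),('B',B,90),('B',B,130),('+',TC+69*AX,174),('+',TC+69*AX,-6),('-',TC-69*AX,174),('-',TC-69*AX,-6)]:
  for z in (25,88,220):
    q=solve_ik([*p,z],[pi,0,np.radians(y)]); print(n,y,z,None if q is None else q.round(2))
E
```

```text
red [671. 350.] [ 96. -17.]
red [635. 274.] [ 59. -93.]
red [550. 262.] [ -25. -106.]
A 130 25 [ 0.46  0.75 -0.04  0.78  0.    1.33]
A 130 88 [0.46 0.68 0.01 0.9  0.   1.33]
A 130 220 [0.46 0.59 0.19 1.17 0.   1.33]
A -50 25 [ 0.46  0.75 -0.04  0.78  0.   -1.81]
A -50 88 [ 0.46  0.68  0.01  0.9   0.   -1.81]
A -50 220 [ 0.46  0.59  0.19  1.17  0.   -1.81]
B 90 25 [ 0.62  0.57 -0.41  0.6   0.    2.19]
B 90 88 [ 0.62  0.48 -0.35  0.74  0.    2.19]
B 90 220 [ 0.62  0.36 -0.18  1.04  0.    2.19]
B 130 25 [ 0.62  0.57 -0.41  0.6   0.    1.49]
B 130 88 [ 0.62  0.48 -0.35  0.74  0.    1.49]
B 130 220 [ 0.62  0.36 -0.18  1.04  0.    1.49]
+ 174 25 [-0.03  0.55 -0.45  0.58  0.    0.08]
+ 174 88 [-0.03  0.46 -0.39  0.72  0.    0.08]
+ 174 220 [-0.03  0.33 -0.22  1.02  0.    0.08]
+ -6 25 [-0.03  0.55 -0.45  0.58  0.   -3.07]
+ -6 88 [-0.03  0.46 -0.39  0.72  0.   -3.07]
+ -6 220 [-0.03  0.33 -0.22  1.02  0.   -3.07]
- 174 25 [-0.29  0.53 -0.48  0.56  0.   -0.18]
- 174 88 [-0.29  0.44 -0.42  0.71  0.   -0.18]
- 174 220 [-0.29  0.31 -0.25  1.01  0.   -0.18]
- -6 25 [-0.29  0.53 -0.48  0.56  0.    2.96]
- -6 88 [-0.29  0.44 -0.42  0.71  0.    2.96]
- -6 220 [-0.29  0.31 -0.25  1.01  0.    2.96]
```

Candidates in the top view:
- Whites at (115,200) and (104,271): 90 mm tall with wide stoppers, so these are the pair. The close crop and the triangulated heights of 90–92 mm agree.
- White squat pot at (413,264) and slim bottle at (412,205): not wanted.
- White jar packed in the crate at (112,72), plus whites in the side crates: not loose.
- Reds at (124,160), (156,176) and (160,212): look-alikes.

I'll start with jar B at (104,271).

Run:
```python
from m import *
o=[pi,0,np.radians(130)]
bot.move_ptp([*B,150],o); st('above')
bot.grip(0.9)
bot.movel([*B,25],max_speed=80); st('down')
bot.grip(0.0,effort=40); st('gripped')
bot.movel([*B,70],max_speed=60); st('lift')
shot('side','s1')
```

```text
above 1.12 [409.9 385.7 150.4] [ 3.141e+00 -1.000e-03  2.270e+00] F [-1.38  0.21 -0.41] M [0.013 0.036 0.032] op 1.001
down 3.09 [410.8 385.3  25.5] [3.141 0.    2.269] F [ 0.12  0.42 -0.28] M [ 0.003 -0.012 -0.02 ] op 0.897
gripped 3.44 [410.5 385.   25.6] [3.141 0.    2.269] F [-0.83 -2.28  5.52] M [-0.191  0.27   0.02 ] op 0.598
lift 4.34 [410.2 384.8  69.8] [-3.141 -0.     2.269] F [ 0.05  0.68 -2.46] M [ 0.001 -0.026  0.002] op 0.597
```

View pics/s1.png

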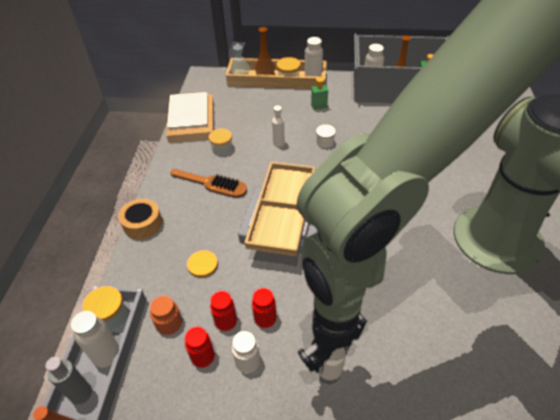

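```bash
cat >> m.py <<'E'
def place(P,name):
    o=[pi,0,ty+pi]
    bot.move_ptp([*P,210],o); st('over')
    bot.movel([*P,98],max_speed=60); bot.dwell(0.4); st('near')
    hit=bot.movel([*P,80],max_speed=10,threshold=2.0); print('hit',hit); st('touch')
def release(P):
    bot.grip(0.72); st('open')
    s=bot.get_state()['tcp_pos']
    bot.movel([s[0],s[1],230],max_speed=100); st('up')
E
python3 - <<'E'
from m import *
bot.movel([*B,210],max_speed=120)
place(TC-69*AX,'b'); shot('side','s2');shot('top','t2')
E
```

```text
over 7.46 [530.4 -78.8 209.9] [ 3.141 -0.     3.038] F [ 0.22 -0.15 -2.57] M [ 0.029 -0.015  0.001] op 0.598
near 9.88 [530.5 -79.5  98.1] [-3.142  0.     3.037] F [-0.26  0.85 -3.27] M [ 0.058 -0.069 -0.025] op 0.594
hit True
touch 11.0 [530.4 -79.6  86.6] [ 3.142 -0.     3.037] F [-0.62 -0.01  4.98] M [ 0.104  0.035 -0.   ] op 0.595
```

View pics/s2.png

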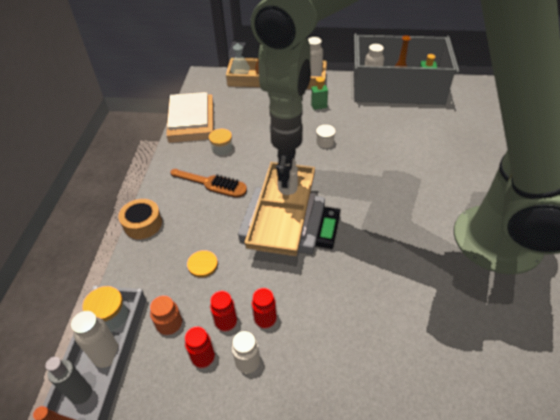

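Run:
```python
from m import *
p=bot.get_state()['tcp_pos']; P=TC-69*AX
bot.movel([*P,p[2]+0.3],max_speed=5); st('unload')
release(P)
bot.grip(0.9)
o=[pi,0,np.radians(130)]
bot.move_ptp([*A,210],o); st('aboveA')
shot('side','s3');shot('top','t3')
T=cv2.imread('pics/t3.png');c=cam('top')
print('jarB',onz(c,white(T,c,(270,195,345,260),165)[0],151), 'goal',P, 'tray',tray(T,c,(205,175,350,262)))
x=T[165:285,205:350]; cv2.imwrite('pics/c3.png',cv2.resize(x,None,fx=5,fy=5,interpolation=cv2.INTER_CUBIC))
```

```text
unload 11.63 [530.4 -79.5  86.6] [ 3.141e+00 -3.000e-03  3.038e+00] F [ 1.13 -0.14 -2.06] M [-0.052 -0.233 -0.012] op 0.598
open 11.9 [530.3 -79.5  86.8] [ 3.141e+00 -3.000e-03  3.037e+00] F [ 0.55  0.09 -0.36] M [-0.039  0.008  0.011] op 0.721
up 13.48 [529.9 -79.4 229.3] [ 3.141 -0.004  3.037] F [ 0.45 -0.68 -0.31] M [ 0.027  0.042 -0.005] op 0.717
aboveA 15.43 [575.9 366.3 210.1] [-3.141  0.     2.268] F [ 0.01 -0.75 -0.02] M [-0.044  0.047  0.012] op 0.9
jarB [531.41547664 -78.63918169 151.        ] goal [530.43006626 -79.52646756] tray (((537.59521484375, -10.786041259765625), (282.14202880859375, 122.62760925292969), 84.05220794677734), array([[ 461.99338, -144.74417],
       [ 583.9609 , -157.45111],
       [ 613.197  ,  123.17209],
       [ 491.22955,  135.87903]], dtype=float32))
```

View pics/c3.png

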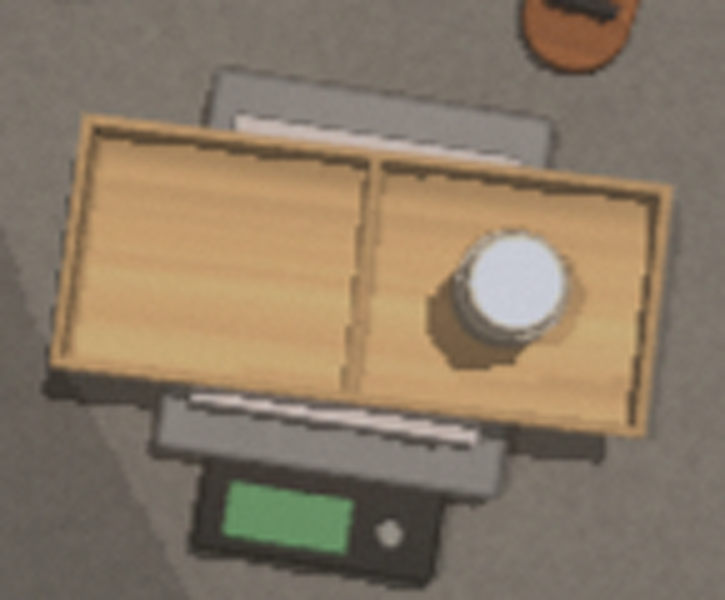

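View pics/s3.png

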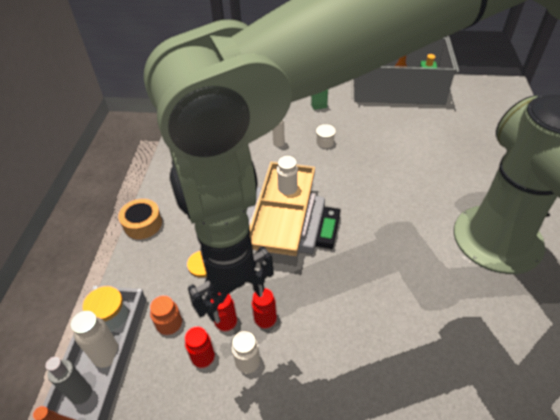

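Run:
```python
from m import *
s=cam('side'); print('tcp px',proj(s,[*A,210]),'A top px',proj(s,[*A,90]))
bot.movel([*A,25],max_speed=90,threshold=6); st('down')
bot.grip(0.0,effort=40); st('gripped')
bot.movel([*A,60],max_speed=60); st('lift')
shot('top','t4')
```

```text
tcp px [236.93039767 309.42004451] A top px [242.93054402 341.55238858]
down 17.74 [575.8 367.4  25.5] [3.141 0.    2.269] F [ 0.14 -0.43  0.65] M [ 0.017  0.027 -0.028] op 0.901
gripped 18.09 [575.6 367.2  25.6] [3.141 0.    2.269] F [-0.69 -2.16  4.45] M [-0.15   0.22  -0.023] op 0.597
lift 18.82 [575.4 367.1  60. ] [-3.142 -0.     2.269] F [ 0.26  1.08 -2.06] M [ 0.008 -0.    -0.033] op 0.601
```

View pics/t4.png

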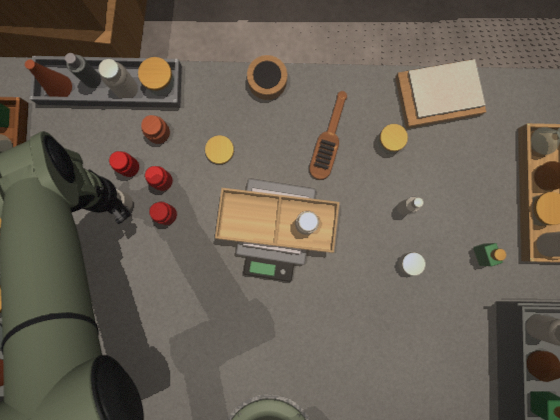

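The second jar is held and lifted at top-view pixel (118,205). The red jars are undisturbed, and the first jar stands at (308,223). Next I place it in the other half.

Run:
```python
from m import *
P=TC+69*AX
bot.movel([*A,215],max_speed=120)
place(P,'a')
p=bot.get_state()['tcp_pos']
bot.movel([*P,p[2]+0.3],max_speed=5); st('unload')
release(P)
bot.move_ptp([400,300,250],[pi,0,np.radians(130)]); bot.dwell(0.5); st('away')
shot('side','s5');shot('top','t5')
T=cv2.imread('pics/t5.png');c=cam('top')
for b,Q in [((280,195,345,260),TC-69*AX),((205,190,275,250),P)]:
    print('jar',onz(c,white(T,c,b,165)[0],151), 'goal',Q)
print(tray(T,c,(205,175,350,262)))
```

```text
over 21.5 [545.1  58.2 210. ] [3.141 0.    3.037] F [ 0.58 -0.31 -4.31] M [ 0.008 -0.027 -0.058] op 0.602
near 23.92 [544.8  57.7  98.1] [3.142 0.    3.037] F [-0.24  0.5  -2.24] M [-0.044  0.018 -0.031] op 0.597
hit True
touch 25.04 [544.7  57.7  86.5] [-3.142 -0.     3.037] F [ 0.04 -0.47  6.02] M [-0.034  0.059 -0.031] op 0.6
unload 25.58 [544.7  57.7  86.6] [-3.141e+00 -3.000e-03  3.037e+00] F [ 0.33  0.13 -1.37] M [ 0.028 -0.296  0.005] op 0.602
open 25.85 [544.6  57.7  86.8] [-3.141e+00 -3.000e-03  3.038e+00] F [-0.39  0.18  0.08] M [-0.088  0.027 -0.019] op 0.72
up 27.43 [544.1  57.8 229.3] [-3.141 -0.004  3.038] F [0.46 0.4  0.52] M [-0.037  0.015  0.004] op 0.715
away 29.12 [400.2 299.8 250. ] [ 3.142 -0.     2.269] F [0.06 0.03 0.29] M [-0.002  0.047 -0.037] op 0.72
jar [531.45095641 -78.5677071  151.        ] goal [530.43006626 -79.52646756]
jar [545.83591923  58.6712953  151.        ] goal [544.76993374  57.72646756]
(((537.7338256835938, -10.75048828125), (281.741455078125, 122.42035675048828), 84.03681945800781), array([[ 462.21988 , -144.49986 ],
       [ 583.97784 , -157.21803 ],
       [ 613.2478  ,  122.998886],
       [ 491.4898  ,  135.71706 ]], dtype=float32))
```

Run:
```python
import cv2,numpy as np
T=cv2.imread('pics/t5.png');S=cv2.imread('pics/s5.png')
a=cv2.resize(T[170:290,205:350],None,fx=2.7,fy=2.7,interpolation=cv2.INTER_CUBIC)
b=cv2.resize(S[130:270,225:355],None,fx=3,fy=3,interpolation=cv2.INTER_CUBIC)
o=np.zeros((420,790,3),np.uint8);o[:a.shape[0],:a.shape[1]]=a;o[:,400:]=b;cv2.imwrite('pics/c5.png',o)
```

```text
(no output)
```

View pics/c5.png

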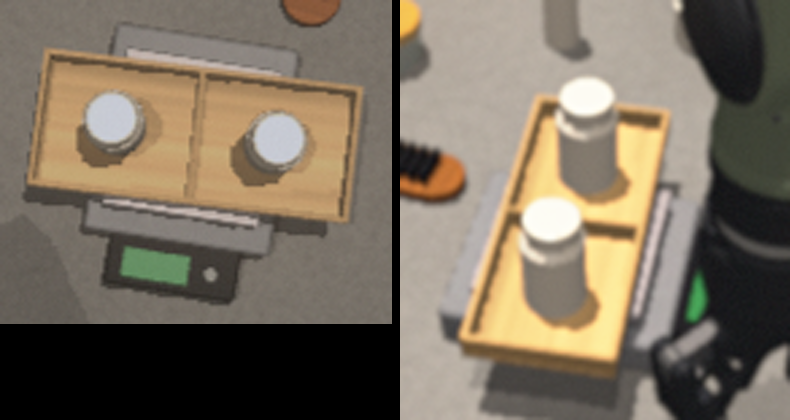

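Both jars stand upright in the middle of their halves, at crop positions (112,120) and (278,140). The tray hasn't moved, and the arm is clear of everything.

```bash
python3 -c "
from m import *
bot.sign_off(); st()"
```

```text
the job is handed in; nothing more can be done
the job is handed in; nothing more can be done
```

Both matching white jars are standing upright in the tray, one in the middle of each half, and the job is handed in. The robot clock was about 29 s, against the 64 s limit.

- **Placement:** the last top view put each jar about 1.4 mm from the middle of its half, which is within the calibration error.
- **Tray:** its measured position and angle changed by less than 0.3 mm and 0.001 rad, so it did not tip, slide or twist.
- **Set-down:** contact came at the expected height, with a brief force change of about 8 N each time. I took that load off before opening the fingers.
- **Other objects:** the red look-alikes, the squat pot and the slim bottle were left alone, and the arm was clear of everything at hand-in.
- **Checks:** the only disagreement was the side view of the tray, which read about 300 by 127 mm because its outer wall shows there. I used the top view instead, which read 282 by 123 mm. No other check failed.

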